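Dispense one tea square and slide it onto the coaster

TASK

Press the red plunger of the tea dispenser all the way down once and let it spring back up, so that a single green tea square comes out on the plate in front. Then push that square aside with the fingertips, sliding it along without picking it up, until it lies wholly on the blue coaster. Leave the other squares in the magazine, and leave the mug, the soap bottle and the computer mouse where they stand.

Things in the scene. Friction and masses are not known exactly. Their poses are not given: they have to be found in the camera images.
- dispenser: Desk-top tea square dispenser, fixed. Origin on the desk under the magazine's centre; x points from the outlet back to the plunger, z up. A 2 mm aluminium foot plate (56 mm wide, x = -85 to +100 mm) carries a clear magazine and, behind it, a black drive housing (x = +24 to +94 mm, 50 mm wide, 62 mm tall). A full stroke pushes the lowest square out in -x; on release the next one drops into place.
- magazine_top (a point): Centre of the open top of the clear square magazine, 56 mm above the desk; 46.5 x 46.5 mm outside, 40.5 mm inside. The outlet is a slot at the foot of its -x wall (-x of the dispenser), just high enough for one square.
- plunger_top (a point): Centre of the top of the red plunger cap, a round cap of 36 mm diameter facing straight up; it stands above the drive housing at x = +60 mm of the dispenser, 98 mm above the desk when up, 74 mm when fully down.
- plunger (a joint): How far the plunger is pressed straight down: 0 m up (at rest), 0.024 m fully down at a hard stop. It takes 2 N to start and about 8 N at the bottom, a little more if pressed fast, and springs back by itself. The square has cleared the magazine from 0.020 m on. Each full stroke delivers another square.
- landing (a point): Point on the landing plate, 2 mm above the desk, over which the centre of a square comes to lie after a full stroke (53 mm in -x of the dispenser's origin; a few mm further if pressed fast). A gap of about 10 mm is then left between the square and the magazine.
- tea0: The lowest square in the magazine, the one that will come out: wrapped square of pressed tea, green with a small white paper label on top, 38 x 38 x 10 mm, about 12 g, origin at the centre of its underside, z up through its thickness. At the start it lies on the foot plate, 2 mm above the desk, inside the magazine. It slides easily on plate and desk.
- tea1: The second square from below, resting on the lowest: wrapped square of pressed tea, green with a small white paper label on top, 38 x 38 x 10 mm, about 12 g, origin at the centre of its underside, z up through its thickness.
- tea2: The third square from below: wrapped square of pressed tea, green with a small white paper label on top, 38 x 38 x 10 mm, about 12 g, origin at the centre of its underside, z up through its thickness.
- tea3: The top square of the stack: wrapped square of pressed tea, green with a small white paper label on top, 38 x 38 x 10 mm, about 12 g, origin at the centre of its underside, z up through its thickness.
- coaster: Square blue paper coaster, 100 x 100 mm, under 1 mm thick, stuck flat to the desk to the left or to the right of the landing plate; things slide onto it without a step. Origin at its centre on the desk, x and y along its edges.
- mouse: Computer mouse, grey and red, 112 (x) x 62 (y) x 36 mm, 120 g, loose on the desk on the side of the landing plate away from the coaster; origin at the centre of its underside.
- mug: White mug, 80 mm diameter, 95 mm tall, handle on its +y side reaching about 30 mm out, loose on the desk to one side of the dispenser; origin at the centre of its underside.
- soap: Amber pump bottle of hand soap, 64 mm diameter, 178 mm tall, its spout reaching 44 mm in its -x, loose on the desk to the other side of the dispenser; origin at the centre of its underside.
Not all that is in view belongs to the job. What is shaped like the dispenser but pink is not meant. What is shaped like the tea3 but orange is not meant.

How it is judged:
On the way, in this order (a step that is already met when the one before it is completed fails the run):
1. the plunger is pressed all the way down (value of joint plunger above 0.0205 m), for 0.05 s.
2. the plunger is back up and the lowest square lies out in front of the magazine (value of joint plunger below 0.004 m and x of tea0 in the frame of dispenser below -0.04 m), for 0.1 s.
At the end, for the whole second after the job is handed in: The dispensed square lies flat and still on the coaster (centre within 33 mm of the coaster's along each coaster edge), the plunger is up (within 3 mm), the other squares are in the magazine (within 8 mm of its axis), and mouse, mug and soap bottle are within 15 mm of where they stood (x of tea0 in the frame of coaster between -0.033 and 0.033 m and y of tea0 in the frame of coaster between -0.033 and 0.033 m and height (world z) of tea0 below 0.003 m and angle between tea0's own z axis and vertical below 0.08 rad and linear speed of tea0 below 0.02 m/s and value of joint plunger below 0.003 m and x of tea1 in the frame of dispenser between -0.008 and 0.008 m and y of tea1 in the frame of dispenser between -0.008 and 0.008 m and x of tea2 in the frame of dispenser between -0.008 and 0.008 m and y of tea2 in the frame of dispenser between -0.008 and 0.008 m and x of tea3 in the frame of dispenser between -0.008 and 0.008 m and y of tea3 in the frame of dispenser between -0.008 and 0.008 m and distance of each of mouse, mug, soap from where it was at the start of the episode below 0.015 m); the robot touches nothing.
It fails at once if a second square is driven out of the magazine (the plunger was pressed more than once) (not (x of tea1 in the frame of dispenser between -0.008 and 0.008 m and y of tea1 in the frame of dispenser between -0.008 and 0.008 m and x of tea2 in the frame of dispenser between -0.008 and 0.008 m and y of tea2 in the frame of dispenser between -0.008 and 0.008 m and x of tea3 in the frame of dispenser between -0.008 and 0.008 m and y of tea3 in the frame of dispenser between -0.008 and 0.008 m)).
It fails at once if the dispensed square is lifted off the plate or desk (height (world z) of tea0 above 0.012 m).
It fails at once if the dispensed square is tipped up (angle between tea0's own z axis and vertical above 0.4 rad).
It fails at once if the mouse, the mug or the soap bottle is moved (distance of any of mouse, mug, soap from where it was at the start of the episode above 0.015 m).
It also fails if it takes over 58 s, if anything falls off the work surface, if the arm or the gripper's body presses on something with over 40 N, if the wrist force passes 120 N, or if a joint passes its speed limit or range.

ROBOT

A 7-joint arm with a two-finger parallel gripper is mounted at the origin on the work surface. World frame = base frame: x ahead of the robot, y to its left, z up, the work surface at z = 0. Lengths are in m, angles in rad, forces in N, time in s.
With the tool pointing down it reaches from about 0.4 to 0.85 m from the base axis. Payload 10.4 kg.
Tool frame: the origin (TCP) lies midway between the tips of the shut fingers; the grasp point (between the pads) lies 19 mm behind it (manip.hold_point_z is the distance from the TCP to the grasp point, in m); z points along the fingers, y is the line along which they close (so a half turn about z gives the same grasp; the last joint's range is limited). The gripper opens to 85 mm and grips with 20 to 120 N. Pads are 22 mm wide; open, the fingers measure 114 mm over their backs; the gripper's body (76 mm by 85 mm) begins 54 mm behind the grasp point. The pads swing forward as they close: fully open they stand 13 mm farther back than shut.
Start: joints at [1.315, 0.332, -0.065, 1.46, 0.022, 1.35, -0.088], TCP at [0.144, -0.608, 0.231] pointing down, gripper open.
Joint ranges: [-2.6, 2.6], [-0.5, 2.12], [-1.47, 1.34], [0.16, 2.42], [-1.27, 4.41], [0.06, 2.06], [-2.6, 2.6]. Speed limits (rad/s): [2.22, 2.22, 2.79, 2.79, 3.14, 3.14, 3.14].

INTERFACE

Orientations are given as a unit quaternion [x, y, z, w].
In Python, from workcell import manip, eyes, job gives the robot as it stands.
- The arm moves only by the shell command python3 -m crank 'ROWS' [FORCE]. ROWS is JSON, a list that holds one entry, the list of rows, each a list of 7 numbers: the finger opening in cm, from 0 to 8.54, then the shift along the world's x, y, z in cm, then the turn, a rotation vector about the world's x, y, z in degrees. In form: [[[hand, x, y, z, ax, ay, az], ...]]. A call has 1 to 20 rows; each row shifts and turns the commanded pose from where the row before left it; what a row does not reach is not made up. A row lasts 1/8 s, in which the tool goes at most 62.5 mm and 10.7 degrees, less where a joint would pass 70% of its speed; a pose out of reach is approached as far as the arm can. A call with a gripper value outside its range is refused whole. The fingers move at their own pace and stop on an object; FORCE is the grip in N (left out, the last holds). Time passes only in rows, so rows that do not move let the fingers close. It gives the time, the measured TCP pose, the force, the opening and the grip force at its end, in the units of the state.
- manip.get_obs(): the state, without advancing time (a new reading comes with each control period).
- eyes.camera(name): name is "side" or "top"; returns (picture, depth): 384x512x3 uint8, red, green, blue; 384x512 float32, m along the optical axis (not along the pixel's ray), 0 where there is no reading.
- eyes.camera_params(name): a dict with "fx", "fy", "cx", "cy" (pixels), "world_from_camera" (4x4, takes a point from camera to world coordinates). Camera axes: x right, y down, z forward; pixel columns grow to the right and rows downward; lengths in m; the calibration is good to about 2 mm. A picture is of the moment at which its call begins. camera_params takes no time and is no camera call.
- job.hand_in(): hands the job in; it is judged then, once.
The state is a dict: "clock": time; "joint_pos": joint angles; "joint_velocities": joint speeds; "tau": joint torques, N m; "position": TCP position; "ee_rot": TCP orientation; "ft_force": force on the tool from outside, world axes, zero at the start; "torque": the same for the moment, N m; "grip_width": opening from 0.0 (shut) to 1.0 (fully open); "grasp_force": force on a finger pad.
Only numpy, scipy, OpenCV 4.12 (cv2) and the standard library are available. Lean on these libraries where they do the work, as an engineer would, in place of code of your own. Each camera call takes 0.05 s, during which the arm holds its last target. There are 200 camera calls.

## Working session

There is one attempt and no reset: what is moved stays moved. The work goes in short steps, Python scripts to look and compute and a shell command to move; the robot and the scene stay as the last step left them, time stands still between calls to the robot, and variables do not carry over. Pictures are saved under pics/ and viewed, at most 10 in all, crops included, and the job is handed in when it is done.

```bash
mkdir -p pics; python3 - <<'E'
from workcell import manip, eyes, job
import cv2,numpy as np
o=manip.get_obs();print(o['clock'],o['position'],o['ee_rot'],o['grip_width'],manip.hold_point_z)
for n in('top','side'):
    p,d=eyes.camera(n);cv2.imwrite(f'pics/{n}0.png',p[:,:,::-1]);np.savez(f'{n}0.npz',p=p,d=d)
    c=eyes.camera_params(n);print(n,c['fx'],c['fy'],c['cx'],c['cy'],np.round(c['world_from_camera'],3).tolist())
E
```

```text
0.0 [ 0.1440862  -0.6077964   0.23050415] [ 9.93234370e-01  1.16124847e-01 -1.17920052e-04 -7.01877348e-04] 1.0026911397718987 0.0187
top 359.04431030147924 359.04431030147924 260.84793268068813 188.9995571855813 [[0.014, -0.994, 0.11, 0.496], [-0.999, -0.018, -0.039, 0.048], [0.041, -0.109, -0.993, 0.841], [0.0, 0.0, 0.0, 1.0]]
side 436.9552519052843 436.9552519052843 258.6646125525762 200.26736499524867 [[0.947, -0.229, 0.226, 0.346], [-0.321, -0.688, 0.65, -0.575], [0.007, -0.688, -0.725, 0.776], [0.0, 0.0, 0.0, 1.0]]
```

View pics/top0.png

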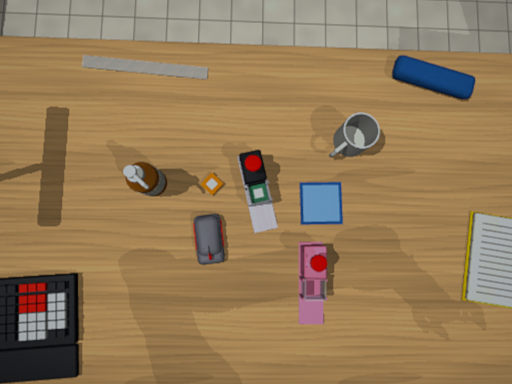

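View pics/side0.png

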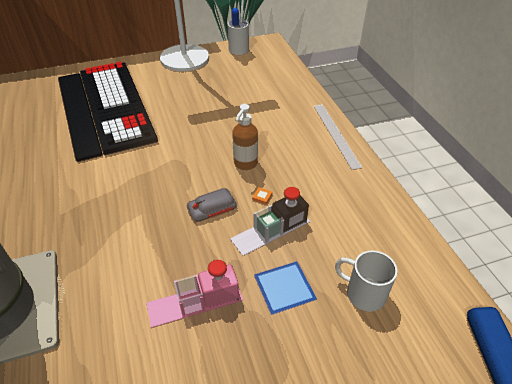

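The top view shows two dispenser shapes. The black and green one has its cap at about (253,163), magazine at (259,193) and plate at (263,218). The pink one is at (314,285) and is the decoy. The orange square at (212,184) is also a decoy. The coaster is at (321,203), the mouse at (209,239), the mug at (358,133) and the soap at (148,180).

```bash
cat > h.py <<'E'
from workcell import manip, eyes, job
import cv2,numpy as np
def cast(n,uv,z):
    c=eyes.camera_params(n);T=c['world_from_camera']
    T=np.array(T);uv=np.atleast_2d(uv).astype(float)
    r=np.c_[(uv[:,0]-c['cx'])/c['fx'],(uv[:,1]-c['cy'])/c['fy'],np.ones(len(uv))]@T[:3,:3].T
    return T[:3,3]+r*((z-T[2,3])/r[:,2])[:,None]
def blobs(p,lo,hi,roi,amin=20):
    hsv=cv2.cvtColor(p,cv2.COLOR_RGB2HSV);m=cv2.inRange(hsv,lo,hi)
    k=np.zeros_like(m);x0,y0,x1,y1=roi;k[y0:y1,x0:x1]=255
    cs,_=cv2.findContours(m&k,cv2.RETR_EXTERNAL,cv2.CHAIN_APPROX_NONE)
    return sorted([c for c in cs if cv2.contourArea(c)>amin],key=cv2.contourArea,reverse=True)
def fit(n,c,z):
    w=cast(n,c[:,0,:],z)[:,:2]*1000
    (a,s,t)=cv2.minAreaRect(w.astype(np.float32));return np.round(a,1),np.round(s,1),round(t,1)
E
python3 - <<'E'
from h import *
for n,roi,rc in(('top',(230,140,280,240),(290,170,350,235)),('side',(225,180,315,260),(245,250,330,320))):
    f=np.load(n+'0.npz');p=f['p']
    for nm,lo,hi,r,z in(('cap',(0,170,90),(8,255,255),roi,.098),('cap2',(172,170,90),(180,255,255),roi,.098),('coaster',(100,100,60),(125,255,255),rc,0.),('green',(45,60,30),(95,255,255),roi,.042),('plate',(110,0,150),(179,40,255),roi,.002)):
        for c in blobs(p,lo,hi,r)[:2]: print(n,nm,cv2.contourArea(c),fit(n,c,z),cv2.boundingRect(c))
p=np.load('top0.npz')['p'];a=cv2.resize(p[135:245,225:355],None,fx=3,fy=3,interpolation=2)
q=np.load('side0.npz')['p'];b=cv2.resize(q[170:280,220:350],None,fx=3,fy=3,interpolation=2)
cv2.imwrite('pics/crop.png',np.hstack([a,b])[:,:,::-1])
E
```

```text
top cap 197.0 (array([632.8,  36.6]), array([34.1, 31.5]), 1.1) (245, 155, 16, 17)
top coaster 1609.5 (array([ 559.7, -127.4]), array([97.3, 97.7]), 1.1) (300, 182, 42, 42)
top green 267.0 (array([576.7,  22. ]), array([40. , 38.2]), 13.5) (249, 182, 20, 21)
top plate 546.5 (array([523.6,   9.2]), array([60.5, 54.5]), 13.8) (249, 204, 28, 28)
side cap 143.0 (array([632. ,  30.7]), array([36.6, 33.2]), 71.6) (284, 187, 16, 13)
side coaster 1876.0 (array([ 559.6, -128.1]), array([99.1, 98.2]), 1.8) (255, 262, 62, 52)
side green 38.5 (array([577.5,  25.5]), array([32.5, 28.6]), 9.0) (260, 212, 18, 13)
side plate 478.5 (array([523.3,   7.8]), array([60.7, 54.7]), 13.5) (231, 228, 34, 27)
```

View pics/crop.png

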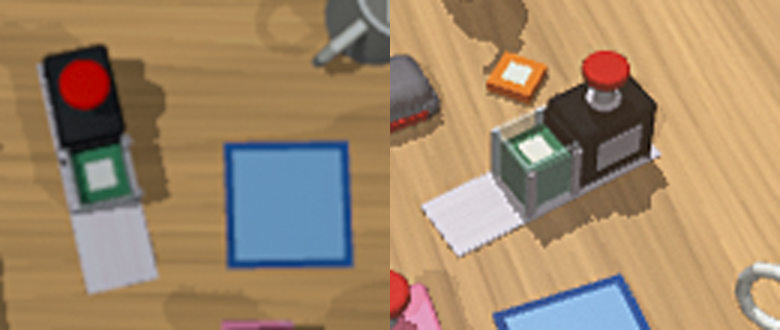

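The crop confirms it: the black housing with the red cap and green squares is the real dispenser. Both views agree on yaw of about 13.6° and origin of about (575, 21). The cap is at about (633, 35), the landing point at about (524, 9) and the coaster at about (560, -128). The tool yaw already matches the dispenser. I'm moving above the cap with the fingers shut.

```bash
python3 -m crank '[[[0,2.7,3.6,0,0,0,0],[0,2.7,3.6,0,0,0,0],[0,2.7,3.6,0,0,0,0],[0,2.7,3.6,0,0,0,0],[0,2.7,3.6,0,0,0,0],[0,2.7,3.6,0,0,0,0],[0,2.7,3.6,0,0,0,0],[0,2.7,3.6,0,0,0,0],[0,2.7,3.6,0,0,0,0],[0,2.7,3.6,0,0,0,0],[0,2.7,3.6,0,0,0,0],[0,2.7,3.6,0,0,0,0],[0,2.7,3.6,0,0,0,0],[0,2.7,3.6,0,0,0,0],[0,2.7,3.6,0,0,0,0],[0,2.7,3.6,0,0,0,0],[0,2.7,3.6,0,0,0,0],[0,2.7,3.6,0,0,0,0],[0,0,0,0,0,0,0]]]'
```

```text
clock: 2.48
position: [0.6306, 0.044, 0.2303]
ee_rot: [0.993, 0.119, -0.001, -0.001]
ft_force: [-0.7, -0.8, -0.6]
grip_width: -0.005
grasp_force: 0.0
```

```bash
python3 -m crank '[[[0,0.3,-0.8,-2,0,0,0],[0,0,0,-3,0,0,0],[0,0,0,-3,0,0,0],[0,0,0,-2.5,0,0,0],[0,0,0,-1.2,0,0,0],[0,0,0,0,0,0,0],[0,0,0,0,0,0,0]]]'
python3 - <<'E'
from h import *
p,d=eyes.camera('side');q,e=eyes.camera('top')
a=cv2.resize(p[130:270,220:350],None,fx=3,fy=3,interpolation=2);b=cv2.resize(q[110:250,210:340],None,fx=3,fy=3,interpolation=2)
cv2.imwrite('pics/pre.png',np.hstack([a,b])[:,:,::-1])
E
```

```text
clock: 3.35
position: [0.6337, 0.0314, 0.1153]
ee_rot: [0.993, 0.116, 0.001, 0.0]
ft_force: [0.9, 0.1, -0.6]
grip_width: -0.002
grasp_force: 0.0
```

View pics/pre.png

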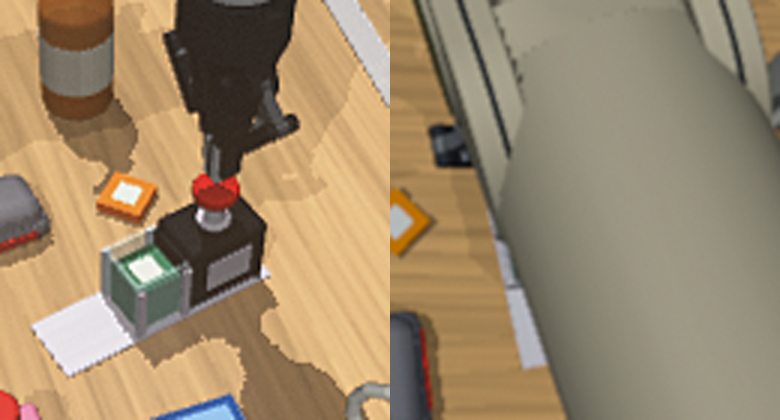

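The side crop shows the shut fingertips directly over the red cap at about (215,180), so I'm pressing slowly and holding at the bottom.

```bash
python3 -m crank '[[[0,0,0.4,-1,0,0,0],[0,0,0,-0.4,0,0,0],[0,0,0,-0.4,0,0,0],[0,0,0,-0.4,0,0,0],[0,0,0,-0.4,0,0,0],[0,0,0,-0.4,0,0,0],[0,0,0,-0.4,0,0,0],[0,0,0,-0.4,0,0,0],[0,0,0,-0.4,0,0,0],[0,0,0,-0.2,0,0,0],[0,0,0,0,0,0,0],[0,0,0,0,0,0,0]]]'
```

```text
clock: 4.95
position: [0.6334, 0.0362, 0.0738]
ee_rot: [0.993, 0.116, 0.0, 0.001]
ft_force: [-16.4, -1.6, 32.9]
grip_width: 0.005
grasp_force: 16.6
```

The force is 33 N at z = 0.0738, so the plunger is on its hard stop. I'm releasing it, then moving off to the mouse side to look.

```bash
python3 -m crank '[[[0,0,0,0.8,0,0,0],[0,0,0,0.8,0,0,0],[0,0,0,0.8,0,0,0],[0,0,0,1,0,0,0],[0,0,0,3,0,0,0],[0,0,0,4,0,0,0],[0,0,0,3,0,0,0],[0,-2,2,0,0,0,0],[0,-3,2,0,0,0,0],[0,-3,2,0,0,0,0],[0,-3,2,0,0,0,0],[0,0,0,0,0,0,0],[0,0,0,0,0,0,0]]]'
cat > look.py <<'E'
from h import *
import sys
z=float(sys.argv[1])
p,d=eyes.camera('side');q,e=eyes.camera('top')
cv2.imwrite(f'pics/{sys.argv[2]}.png',np.hstack([p[150:350,130:400],q[100:300,180:370]])[:,:,::-1])
for n,im in(('side',p),('top',q)):
    for c in blobs(im,(45,60,30),(95,255,255),(180,140,400,330)): print(n,cv2.contourArea(c),fit(n,c,z),cv2.boundingRect(c))
o=manip.get_obs();print(o['clock'],o['position'],o['ft_force'])
E
python3 look.py .010 out
```

```text
clock: 6.58
position: [0.5238, 0.1151, 0.2046]
ee_rot: [0.993, 0.116, 0.0, 0.0]
ft_force: [0.0, -0.6, 1.0]
grip_width: -0.002
grasp_force: 0.0
side 213.5 (array([524.2,   6.6]), array([37.8, 41.1]), 13.7) (237, 230, 23, 19)
side 48.0 (array([589.3,  44.9]), array([28.9, 38.1]), 14.6) (262, 213, 16, 15)
top 249.5 (array([578.6,  20.8]), array([39.5, 39. ]), 13.7) (249, 183, 19, 20)
top 221.0 (array([524. ,   9.2]), array([36.5, 36.6]), 13.2) (254, 208, 19, 18)
6.675 [0.52390483 0.11498036 0.20429214] [-0.32682314 -0.25367243 -0.03994838]
```

View pics/out.png

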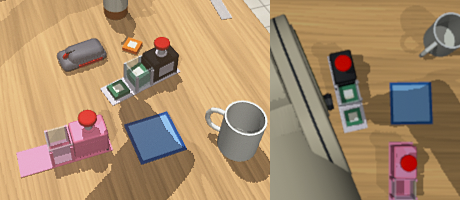

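The square is out at (524, 9), yaw 13.6°, the plunger is up, and the rest of the stack is in the magazine. I'm lowering the fingertips beside it, on the mouse side, 45 mm from its centre.

```bash
python3 -m crank '[[[0,-0.5,-3.1,0,0,0,0],[0,-0.5,-3.1,0,0,0,0],[0,0,0,-3,0,0,0],[0,0,0,-4,0,0,0],[0,0,0,-4,0,0,0],[0,0,0,-4,0,0,0],[0,0,0,-2.5,0,0,0],[0,0,0,-1,0,0,0],[0,0,0,0,0,0,0],[0,0,0,0,0,0,0]]]'
```

```text
clock: 7.92
position: [0.5141, 0.0538, 0.0204]
ee_rot: [0.993, 0.116, 0.001, 0.0]
ft_force: [0.8, -0.2, -0.1]
grip_width: 0.005
grasp_force: 0.0
```

```bash
python3 -m crank '[[[0,0,0,-1.4,0,0,0],[0,0,0,0,0,0,0],[0,0.12,-0.5,0,0,0,0],[0,0.12,-0.5,0,0,0,0],[0,0.12,-0.5,0,0,0,0],[0,0.12,-0.5,0,0,0,0],[0,0.12,-0.5,0,0,0,0],[0,0.12,-0.5,0,0,0,0],[0,0.12,-0.5,0,0,0,0],[0,0.12,-0.5,0,0,0,0],[0,0.12,-0.5,0,0,0,0],[0,0.12,-0.5,0,0,0,0],[0,0.12,-0.5,0,0,0,0],[0,0.12,-0.5,0,0,0,0],[0,0.12,-0.5,0,0,0,0],[0,0.12,-0.5,0,0,0,0],[0,0.12,-0.5,0,0,0,0],[0,0.12,-0.5,0,0,0,0],[0,0,0,0,0,0,0]]]'
python3 look.py .010 push1
```

```text
clock: 10.3
position: [0.5325, -0.0267, 0.0053]
ee_rot: [0.993, 0.116, -0.0, 0.0]
ft_force: [-0.1, -0.3, 0.1]
grip_width: 0.003
grasp_force: 0.0
side 218.5 (array([539.1, -56.6]), array([37.7, 40.2]), 13.2) (252, 250, 24, 20)
side 22.5 (array([597.8,  33.3]), array([26.2, 14.4]), 53.3) (271, 218, 8, 9)
top 75.0 (array([576.9,  27.8]), array([39.5, 24.1]), 13.8) (249, 185, 14, 18)
10.4 [ 0.53240689 -0.02605853  0.00535579] [ 0.00714293 -0.14222286 -0.37830677]
```

View pics/push1.png

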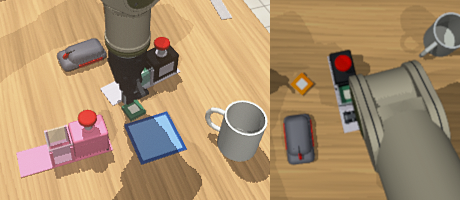

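The square sits at (539, -56), still yawed 13°, and is tracking straight toward the coaster, with 72 mm to go.

```bash
python3 -m crank '[[[0,0.13,-0.5,0,0,0,0],[0,0.13,-0.5,0,0,0,0],[0,0.13,-0.5,0,0,0,0],[0,0.13,-0.5,0,0,0,0],[0,0.13,-0.5,0,0,0,0],[0,0.13,-0.5,0,0,0,0],[0,0.13,-0.5,0,0,0,0],[0,0.13,-0.5,0,0,0,0],[0,0.13,-0.5,0,0,0,0],[0,0.13,-0.5,0,0,0,0],[0,0.13,-0.5,0,0,0,0],[0,0.13,-0.5,0,0,0,0],[0,0.13,-0.5,0,0,0,0],[0,0.13,-0.4,0,0,0,0],[0,0,-0.3,0,0,0,0],[0,0,0,0,0,0,0],[0,-0.2,1,0,0,0,0],[0,-0.2,1,0,0,0,0],[0,0,0,0,0,0,0]]]'
python3 look.py .010 push2
```

```text
clock: 12.78
position: [0.5465, -0.0765, 0.0054]
ee_rot: [0.993, 0.117, 0.0, -0.0]
ft_force: [-0.9, 0.1, 0.4]
grip_width: -0.004
grasp_force: 0.0
side 297.0 (array([ 556.1, -127.6]), array([39.3, 42.1]), 13.5) (271, 273, 25, 23)
top 248.5 (array([578.6,  20.8]), array([39.5, 39. ]), 13.7) (249, 183, 19, 20)
12.875 [ 0.54662469 -0.07794859  0.00540786] [-0.00796891 -0.11637327 -0.77516466]
```

The square is at (556, -128), within 4 mm of the coaster centre, and the fingers are clear of it. I'm lifting away, taking a last look and handing in.

```bash
python3 -m crank '[[[0,0,0,2,0,0,0],[0,0,0,4,0,0,0],[0,0,0,5,0,0,0],[0,0,0,5,0,0,0],[0,0,0,5,0,0,0],[0,-3,0,2,0,0,0],[0,-4,0,0,0,0,0],[0,-4,0,0,0,0,0],[0,0,0,0,0,0,0],[0,0,0,0,0,0,0]]]'
python3 look.py .010 end
```

```text
clock: 14.12
position: [0.4372, -0.0782, 0.2365]
ee_rot: [0.993, 0.116, 0.001, 0.001]
ft_force: [0.2, 0.5, -0.1]
grip_width: 0.002
grasp_force: 0.0
side 285.0 (array([ 556.1, -126.6]), array([38.9, 40.2]), 13.5) (271, 273, 25, 22)
side 45.0 (array([589.6,  45.2]), array([28.3, 36.6]), 18.2) (262, 213, 16, 15)
top 247.5 (array([578.6,  20.7]), array([39.5, 38.8]), 13.7) (249, 183, 19, 20)
top 231.0 (array([ 556. , -124.5]), array([37.3, 38.5]), 14.1) (311, 195, 19, 18)
14.225 [ 0.43735474 -0.07796643  0.23579167] [0.19961932 1.35444039 0.22685794]
```

View pics/end.png

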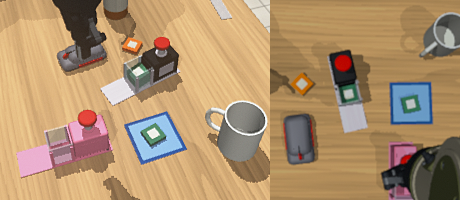

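Both views show the square flat on the coaster, the plunger up, and the mouse, mug and soap where they stood.

```bash
python3 -c "from workcell import job; print(job.hand_in())"
```

```text
the job is handed in; nothing more can be done
None
```

I pressed the plunger once and slid the dispensed square onto the blue coaster, within about 4 mm of its centre, then handed the job in at about 14 s; the hand-in gave no verdict.

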